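# Load a plaster mould into the blow-off tunnel through its sprung inlet flap

### The job

Set the small eight-pocket plaster mould gently into the carrier on the tunnel's infeed deck and let go of it. Then push the carrier by its black knob in through the sprung flap until you feel it come home against the stop's rubber foot, and press it there for a moment, firmly but without ramming it (keep it under 20 N). Leave the loaded carrier in there by the stop with the flap sprung shut behind it, let go, and do not disturb the square mould, the jug or the brush.

Things in the scene. Friction and masses are not known exactly. Their poses are not given: they have to be found in the camera images.
- mould_center (a point): Centre of the loose plaster mould to be loaded: a white slab 96 (its x) x 62 (its y) x 36 mm high with 4 x 2 square pockets in its top, about 0.25 kg. It stands on the bench to the right of the tunnel, pockets up; point half-way up (18 mm above its underside). Grasp it across its 62 mm width; either way round is the same.
- mould: The same mould; origin at the centre of its underside, x along its 96 mm length, z up.
- carrier: Loose aluminium mould carrier, about 0.4 kg, on the infeed deck between the guide strips (2 mm play each side); x points along its travel, into the tunnel. Origin: underside, below the cradle's centre. Base plate 116 x 74 x 8 mm with a cradle for the mould; behind it a flat tail 40 mm wide, 8 mm thick, ends 250 mm behind the origin.
- cradle (a point): Centre of the carrier's cradle floor, 8 mm above its underside: the mould's underside centre belongs here, its length along the carrier's x. The cradle takes 104 x 68 mm between nose plate, rear lip (12 mm above this floor) and four corner side lips (8 mm above it) with a 60 mm long gap between them at mid-length for the fingers.
- knob (a point): Centre of the carrier's upright black knob: a round post of 24 mm diameter, 46 mm tall (this point is 23 mm below its top), standing on the tail 235 mm behind the cradle's centre and 293 mm behind the front of the nose.
- nose (a point): Middle of the front face of the carrier's nose plate, 58 mm ahead of the cradle's centre: the face that meets the stop's rubber foot. The plate is 6 mm thick and rises to 46 mm above the carrier's underside, 2 mm above the loaded mould.
- tunnel: Fixed blow-off tunnel. x: level, along the travel, roughly to the robot's left; origin on the bench in mid-lane under the flap's hinge. Steel deck 130 mm wide, top 6 mm above the bench, from 385 mm before the flap to 255 mm past it, guide strips 7 mm high. Past the flap: walls and a clear roof, 83 mm above the bench (lintel 86, air bar 100); open above before it.
- flap_edge (a point): Middle of the lower edge of the flap when shut, 20 mm above the bench; the hinge axis is 50 mm above this point.
- flap (a joint): Opening angle (rad) of the flap: 0 shut, 1.45 lifted inwards. Aluminium plate 100 mm wide, 50 long, hinged at its top across the lane, sprung; opens inwards only. The nose needs 5 to 11 N to push it up; it then drags over the mould at some 5 N and drops shut once the mould's rear is 46 mm past the hinge. The tail passes under it; the knob stays outside.
- stop: End stop clamped on the deck in the tunnel, 205 to 215 mm past the flap, seen through the clear roof: a dark steel bracket with a bolt whose round rubber foot (26 mm across, centre 30 mm above the bench) faces the flap. Origin: on the deck, under the bracket's front face; x along the travel. The foot is hand-set 9 to 35 mm out of that face, not measured: feel for it. It yields 1 mm per 15 N.
- square_mould: Bystander: a larger square plaster mould, 98 x 98 x 36 mm, 3 x 3 pockets; origin under its centre. Leave it.
- jug: Bystander: a steel pouring mug, 72 mm wide, 100 mm tall; origin under its centre. Leave it.
- brush: Bystander: a brush lying beyond the tunnel. Leave it.
Mind the look-alikes: they are no part of the job. What is shaped like the mould but orange or turquoise is not meant.

How it is judged:
By the outcome, as a careful person would: the job done as asked, in the order asked, and still so for the second after the job is handed in, with the robot touching nothing.
It also fails if it takes over 58 s, if anything falls off the work surface, if the arm or the gripper's body presses on something with over 40 N, if the wrist force passes 120 N, or if a joint passes its speed limit or range.

### The arm

A 6-joint arm with a two-finger parallel gripper is mounted at the origin on the work surface. World frame = base frame: x ahead of the robot, y to its left, z up, the work surface at z = 0. Lengths are in m, angles in rad, forces in N, time in s.
With the tool pointing down it reaches from about 0.35 to 0.775 m from the base axis. Payload 5.5 kg.
Tool frame: the origin (TCP) lies midway between the tips of the shut fingers; the grasp point (between the pads) lies 19 mm behind it; z points along the fingers, y is the line along which they close (so a half turn about z gives the same grasp; the last joint's range is limited). The gripper opens to 85 mm and grips with 20 to 120 N. Pads are 22 mm wide; open, the fingers measure 114 mm over their backs; the gripper's body (76 mm by 85 mm) begins 54 mm behind the grasp point. The pads swing forward as they close: fully open they stand 13 mm farther back than shut.
Start: joints at [1.087, 0.313, 0.046, 1.304, 0, 1.431], TCP at [0.194, 0.541, 0.231] pointing down, gripper open.
Joint ranges: [-2.76, 2.76], [-0.86, 1.69], [-1.03, 1.26], [-2.2, 2.34], [-1.47, 1.5], [-3.14, 3.14]. Speed limits (rad/s): [2.57, 2.57, 3.14, 3.14, 3.14, 3.14].

### API

Orientations are given as a unit quaternion [w, x, y, z].
In Python, from workcell import env gives the robot as it stands. The module is installed in compiled form; this text tells all that it offers.
- The arm moves only by the tool servo_tool, never from a script. Its argument "increments" is a list of rows, each an object of numbers: "grip": the closure, from 0 (fully open) to 1 (shut); "x", "y", "z": the shift along the tool's x, y, z in mm; "roll": the turn about the tool's z in degrees. In form: [{"grip": .., "x": .., "y": .., "z": .., "roll": ..}, ...]. A call has 1 to 5 rows; each row shifts and turns the commanded pose from where the row before left it, along the tool's axes as they then stand; what a row does not reach is not made up. A row lasts 1/12 s, in which the tool goes at most 41.7 mm and 7.16 degrees, less where a joint would pass 70% of its speed; a pose out of reach is approached as far as the arm can. A call is refused whole if a number of a shift passes 41.7 or a number of a turn 7.16, either way. A call with a gripper value outside its range is refused whole. The fingers move at their own pace and stop on an object; "grip_force" is the grip in N (left out, the last holds). Time passes only in rows, so rows that do not move let the fingers close. It gives the time, the measured TCP pose, the force, the opening and the grip force at its end, in the units of the state.
- env.get_state(): the state, without advancing time (a new reading comes with each control period).
- env.read_camera(name): name is "scene" or "top"; returns the picture (400x640x3 uint8, red, green, blue); there is no depth.
- env.get_calibration(name): a dict with "vertical_fov" (degrees; the focal length in pixels is half the picture's height over the tangent of half this angle, whatever the lens; pixels are square), "cx", "cy" (the principal point, pixels), "k1" (the pictures are not rectified: a ray, as slopes to the right and down, at radius r is drawn at 1 + k1 r^2 times it, then the intrinsics apply), "rvec" (rotation vector, rad) and "tvec" (3), from world to camera coordinates, as OpenCV has them. Camera axes: x right, y down, z forward; pixel columns grow to the right and rows downward; lengths in m; the calibration is good to about 2 mm. A picture is of the moment at which its call begins. get_calibration takes no time and is no camera call.
- env.hand_in(): hands the job in; it is judged then, once.
The state is a dict: "clock": time; "joint_pos": joint angles; "qvel": joint speeds; "tau": joint torques, N m; "tcp_pos": TCP position; "orientation": TCP orientation; "wrist_force": force on the tool from outside, world axes, zero at the start; "ft_torque": the same for the moment, N m; "finger_gap": finger opening in m; "grip_force": force on a finger pad.
Only numpy, scipy, OpenCV 4.12 (cv2) and the standard library are available. Lean on these libraries where they do the work, as an engineer would, in place of code of your own. Each camera call takes 0.05 s, during which the arm holds its last target. There are 200 camera calls.

## Working session

There is one attempt and no reset: what is moved stays moved. The work goes in short steps, Python scripts to look and compute and a tool call to move; the robot and the scene stay as the last step left them, time stands still between calls to the robot, and variables do not carry over. Pictures are saved under pics/ and viewed, at most 13 in all, crops included, and the job is handed in when it is done.

Besides the shell and the picture viewer there is one more tool, called after "Request:" by a JSON object that holds its "name" and its "arguments", one argument or row to a line. servo_tool: Moves the arm, as the interface text tells. Its arguments: {"type":"object","properties":{"increments":{"type":"array"},"grip_force":{"type":"number"}},"required":["increments"]}

```bash
mkdir -p pics
cat > h.py <<'E'
import numpy as np, cv2
from workcell import env
from scipy.spatial.transform import Rotation as R
def cal(n):
    c=env.get_calibration(n); f=200/np.tan(np.radians(c["vertical_fov"])/2)
    return c,f,R.from_rotvec(np.ravel(c["rvec"])).as_matrix(),np.ravel(c["tvec"])
def ray(n,u,v):
    c,f,M,t=cal(n); d=np.array([(u-c["cx"])/f,(v-c["cy"])/f]); s=d.copy()
    for _ in range(30): s=d/(1+c["k1"]*(s@s))
    return -M.T@t, M.T@np.array([s[0],s[1],1])
def onz(n,u,v,z):
    o,d=ray(n,u,v); return o+d*(z-o[2])/d[2]
def proj(n,p):
    c,f,M,t=cal(n); q=M@np.asarray(p)+t; s=q[:2]/q[2]; s=s*(1+c["k1"]*(s@s)); return s*f+[c["cx"],c["cy"]]
def snap(n,fn):
    im=env.read_camera(n)[:,:,::-1].copy(); cv2.imwrite("pics/"+fn,im); return im
E
python3 -c "
from h import *
for n in('scene','top'): snap(n,n+'0.png'); print(n,ray(n,320,200), env.get_calibration(n))
s=env.get_state(); print(s)"
```

```text
scene (array([1.03690583, 0.5687406 , 1.15606582]), array([-0.38455274, -0.43961078, -0.81171396])) {'vertical_fov': 49.56926244582934, 'cx': 321.6447930192309, 'cy': 200.8207765631084, 'k1': -0.08504456124175606, 'rvec': array([ 1.00696298,  2.61565444, -0.84357688]), 'tvec': array([ 0.39649919, -0.23550341,  1.58822363])}
top (array([ 0.37069786, -0.009886  ,  1.56282961]), array([ 0.10890094,  0.01133757, -0.9941783 ])) {'vertical_fov': 49.38047677574784, 'cx': 328.42966339647023, 'cy': 200.74619162411406, 'k1': -0.05655299033742325, 'rvec': array([ 2.18887204, -2.15153455,  0.12671984]), 'tvec': array([-0.03155914,  0.5361146 ,  1.51378208])}
{'clock': 0.1, 'joint_pos': array([1.08740448e+00, 3.13920329e-01, 4.50840069e-02, 1.30360957e+00,
       4.33684050e-05, 1.43121618e+00]), 'qvel': array([-0.0001454 , -0.00250772,  0.00129687,  0.00012029, -0.00062851,
        0.0005472 ]), 'tau': array([ 2.43171977e-03, -4.81722522e+01,  2.99245709e+01,  1.27548014e-02,
       -2.07115545e-04,  1.60278762e-05]), 'tcp_pos': array([0.19358922, 0.54094137, 0.23049737]), 'orientation': array([-2.73415172e-04,  1.71060375e-01,  9.85260203e-01, -7.78449195e-04]), 'wrist_force': array([-0.04397564,  0.76894424, -0.41205995]), 'ft_torque': array([-0.02101899,  0.02440613,  0.0005143 ]), 'grip_force': 0.0, 'finger_gap': 0.08543477681682501}
```

View pics/scene0.png

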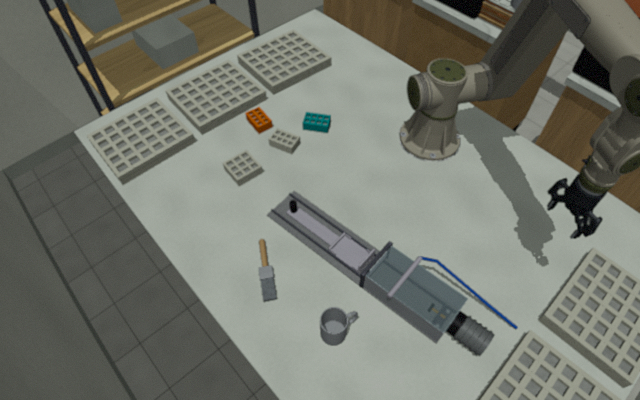

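View pics/top0.png

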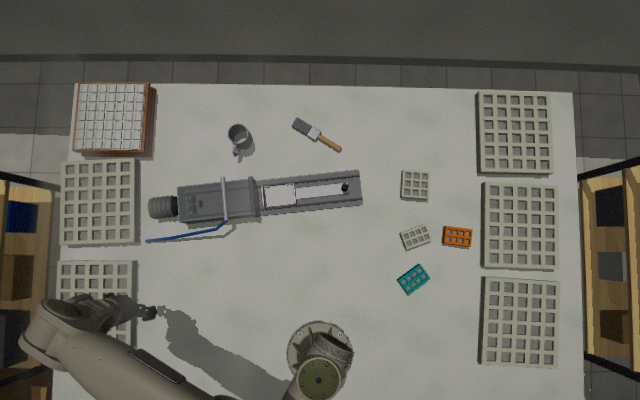

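Candidates in the top picture are white 4x2 (415,237), white 3x3 square (415,185), orange 4x2 (457,237) and turquoise 4x2 (413,279). The white 4x2 one at (415,237) fits the description. I'll confirm it in a crop.

Run:
```python
from h import *
im=cv2.imread('pics/top0.png')
cv2.imwrite('pics/crop1.png',cv2.resize(im[155:300,240:480],None,fx=3.3,fy=3.3,interpolation=cv2.INTER_CUBIC))
s=im[212:262,392:440].astype(int)
hsv=cv2.cvtColor(im,cv2.COLOR_BGR2HSV)
print(im[237,385:445].tolist()[::2]); print(im[188,255:365].tolist()[::4])
```

```text
[[151, 159, 160], [154, 161, 162], [153, 160, 161], [155, 162, 162], [156, 162, 161], [153, 164, 162], [153, 162, 161], [140, 149, 150], [57, 63, 65], [132, 146, 147], [103, 108, 108], [92, 100, 95], [116, 132, 136], [127, 142, 143], [133, 150, 150], [133, 147, 152], [120, 136, 136], [87, 94, 93], [89, 95, 93], [127, 142, 145], [107, 111, 112], [104, 108, 110], [93, 105, 107], [142, 154, 154], [146, 155, 154], [145, 157, 154], [147, 158, 154], [150, 162, 157], [116, 128, 131], [0, 20, 58]]
[[72, 75, 76], [98, 99, 99], [59, 59, 61], [142, 142, 145], [156, 159, 162], [158, 161, 163], [157, 160, 162], [158, 160, 163], [159, 161, 164], [158, 160, 162], [97, 95, 97], [140, 142, 145], [155, 158, 159], [159, 161, 165], [159, 160, 162], [160, 162, 165], [159, 162, 162], [158, 161, 162], [157, 159, 164], [158, 159, 162], [157, 159, 164], [157, 161, 163], [31, 28, 30], [30, 28, 29], [98, 100, 100], [99, 100, 100], [98, 97, 99], [152, 161, 161]]
```

View pics/crop1.png

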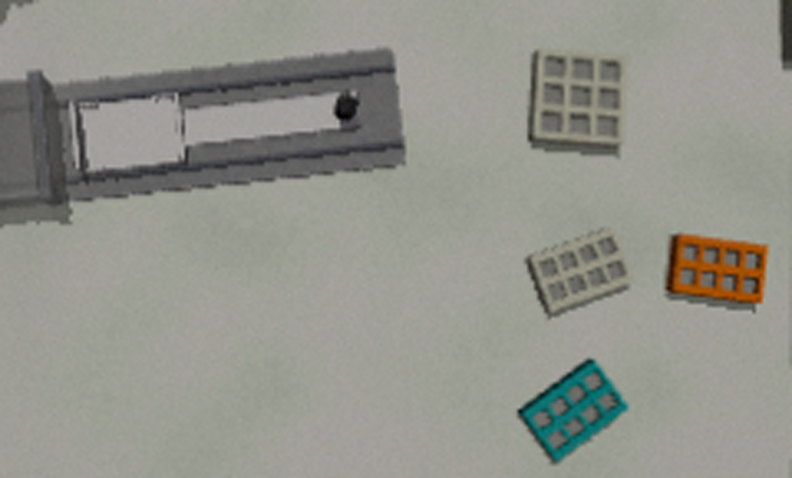

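The crop confirms it: the plain white 4x2 slab at crop (578,271), which is top picture (415,237). The knob is at crop (346,107), which is (345,187).

```bash
cat > m.py <<'E'
from h import *
def measure(im):
    b,g,r=[im[:,:,i].astype(float) for i in range(3)]
    # mould: pockets+rim
    m=np.zeros((400,640),np.uint8); sub=(slice(218,256),slice(396,436))
    m[sub]=((b/r<.925)|(r<125))[sub]*255
    m=cv2.morphologyEx(m,cv2.MORPH_CLOSE,np.ones((3,3)))
    m=cv2.morphologyEx(m,cv2.MORPH_OPEN,np.ones((3,3)))
    c=max(cv2.findContours(m,0,2)[0],key=cv2.contourArea)
    P=np.array([onz('top',*p,.036)[:2] for p in c[:,0]+0.0])*1000
    print('mould rect',cv2.minAreaRect(P.astype(np.float32)))
    # deck edges
    d=((r<130)|((r-b)<9)&(r>150)&0).astype(bool) if 0 else (r<130)
    up=[];lo=[]
    for u in range(272,352,2):
        ys=np.where(d[165:225,u])[0]+165
        if len(ys): up.append(onz('top',u,ys[0]-.5,.006)[:2]); lo.append(onz('top',u,ys[-1]+.5,.006)[:2])
    for n,q in(('up',up),('lo',lo)):
        vx,vy,x0,y0=cv2.fitLine(np.float32(q)*1000,cv2.DIST_HUBER,0,.01,.01).ravel()
        print(n,'yaw',np.degrees(np.arctan2(vy,vx)),'x at y=-50',x0+vx/vy*(-50-y0))
    k=np.zeros_like(m); k[175:200,335:355]=(r<60)[175:200,335:355]*255
    c=max(cv2.findContours(k,0,2)[0],key=cv2.contourArea)
    print('knob blob',cv2.boundingRect(c),cv2.minEnclosingCircle(c))
    (u,v),rad=cv2.minEnclosingCircle(c); print('knob top',onz('top',u,v,.060))
if __name__=='__main__':
    measure(cv2.imread('pics/top0.png'))
    im=cv2.imread('pics/scene0.png')
    r=im[:,:,2]; k=np.zeros((400,640),np.uint8); k[190:225,280:305]=(r[190:225,280:305]<60)*255
    c=max(cv2.findContours(k,0,2)[0],key=cv2.contourArea); print('scene knob',cv2.boundingRect(c))
    for q in[(78,103),(183,94),(188,162),(82,178),(76,101),(72,178)]: print(q,onz('top',240+(q[0]+.5)/3.3-.5,155+(q[1]+.5)/3.3-.5,.014))
    for q in[(527,258),(612,229),(630,285),(552,316)]: print(q,onz('top',240+(q[0]+.5)/3.3-.5,155+(q[1]+.5)/3.3-.5,.036))
E
python3 m.py
```

```text
mould rect ((413.5566101074219, -330.4017639160156), (70.26154327392578, 103.27409362792969), 20.71698570251465)
up yaw -82.55874 x at y=-50 646.91693
lo yaw -82.6378 x at y=-50 514.67914
knob blob (342, 184, 7, 8) ((344.5, 187.5), 3.8079864978790283)
knob top [ 0.58068763 -0.07735334  0.06      ]
scene knob (290, 195, 15, 18)
(78, 103) [0.58783929 0.21253174 0.014     ]
(183, 94) [0.59975569 0.09841665 0.014     ]
(188, 162) [0.52540573 0.09113387 0.014     ]
(82, 178) [0.5059581  0.20550042 0.014     ]
(76, 101) [0.58999976 0.21478566 0.014     ]
(72, 178) [0.50576438 0.21633968 0.014     ]
(527, 258) [ 0.42683731 -0.2733778   0.036     ]
(612, 229) [ 0.45920332 -0.36471228  0.036     ]
(630, 285) [ 0.39979876 -0.38371897  0.036     ]
(552, 316) [ 0.36576855 -0.30009055  0.036     ]m.py:6: RuntimeWarning: divide by zero encountered in divide
  m[sub]=((b/r<.925)|(r<125))[sub]*255
m.py:6: RuntimeWarning: invalid value encountered in divide
  m[sub]=((b/r<.925)|(r<125))[sub]*255
```

```bash
cat > plan.py <<'E'
import sys; from h import *
# usage: plan.py x y z yaw(tool y, deg) [rows]  (mm) from the measured pose
def pose():
    s=env.get_state(); q=s['orientation']; M=R.from_quat(q[[1,2,3,0]]).as_matrix()
    return s,s['tcp_pos']*1000,M
def plan(p,M,tgt,yaw,n=None,label=''):
    y0=np.degrees(np.arctan2(M[1,1],M[0,1])); dy=(yaw-y0+90)%180-90
    d=np.array(tgt)-p; n=n or int(max(np.ceil(np.linalg.norm(d)/40),np.ceil(abs(dy)/6),1))
    print(label,'n',n,'roll/row %.2f'%(-dy/n))
    for i in range(n):
        a=np.radians(y0+dy*i/n); ty=np.array([np.cos(a),np.sin(a),0]); tz=np.array([0,0,-1.]); tx=np.cross(ty,tz)
        print('  x %.1f y %.1f z %.1f'%tuple(np.array([tx,ty,tz])@d/n))
    a=np.radians(y0+dy); ty=np.array([np.cos(a),np.sin(a),0]); tz=np.array([0,0,-1.])
    return np.array(tgt,float),np.stack([np.cross(ty,tz),ty,tz],1)
if __name__=='__main__':
    s,p,M=pose(); print('t %.2f'%s['clock'],p.round(1),M.round(3).tolist(),s['wrist_force'].round(1),s['finger_gap'],s['joint_pos'].round(2))
    for a in sys.argv[1:]:
        v=[float(t) for t in a.split(',')]; p,M=plan(p,M,v[:3],v[3],int(v[4]) if len(v)>4 else None,a)
E
python3 plan.py 430,270,230,45,9 440,-100,200,20.7,10 412.5,-333,150,20.7
```

```text
t 0.10 [193.6 540.9 230.5] [[-0.941, 0.337, -0.001], [0.337, 0.941, -0.001], [0.0, -0.002, -1.0]] [-0.   0.8 -0.4] 0.08543477681682501 [1.09 0.31 0.05 1.3  0.   1.43]
430,270,230,45,9 n 9 roll/row 2.81
  x -34.9 y -19.5 z 0.1
  x -35.8 y -17.8 z 0.1
  x -36.6 y -16.0 z 0.1
  x -37.4 y -14.2 z 0.1
  x -38.0 y -12.3 z 0.1
  x -38.6 y -10.4 z 0.1
  x -39.0 y -8.5 z 0.1
  x -39.4 y -6.6 z 0.1
  x -39.7 y -4.7 z 0.1
440,-100,200,20.7,10 n 10 roll/row 2.43
  x -26.9 y -25.5 z 3.0
  x -27.9 y -24.3 z 3.0
  x -28.9 y -23.1 z 3.0
  x -29.9 y -21.8 z 3.0
  x -30.8 y -20.6 z 3.0
  x -31.6 y -19.2 z 3.0
  x -32.4 y -17.9 z 3.0
  x -33.1 y -16.5 z 3.0
  x -33.8 y -15.1 z 3.0
  x -34.4 y -13.6 z 3.0
412.5,-333,150,20.7 n 6 roll/row -0.00
  x -34.7 y -18.0 z 8.3
  x -34.7 y -18.0 z 8.3
  x -34.7 y -18.0 z 8.3
  x -34.7 y -18.0 z 8.3
  x -34.7 y -18.0 z 8.3
  x -34.7 y -18.0 z 8.3
```

Request:
{"name": "servo_tool", "arguments": {
  "increments": [
    {"grip": 0, "x": -35, "y": -19.5, "z": 0, "roll": 2.8},
    {"grip": 0, "x": -36, "y": -18, "z": 0, "roll": 2.8},
    {"grip": 0, "x": -36.5, "y": -16, "z": 0, "roll": 2.8},
    {"grip": 0, "x": -37.5, "y": -14, "z": 0, "roll": 2.8},
    {"grip": 0, "x": -38, "y": -12.5, "z": 0, "roll": 2.8}
  ]
}}

```text
clock: 0.52
tcp_pos: [0.326, 0.389, 0.2309]
orientation: [-0.0, 0.291, 0.957, -0.0]
wrist_force: [0.7, -0.5, -0.3]
finger_gap: 0.0852
grip_force: 0.0
```

Request:
{"name": "servo_tool", "arguments": {
  "increments": [
    {"grip": 0, "x": -38.5, "y": -10.5, "z": 0, "roll": 2.8},
    {"grip": 0, "x": -39, "y": -8.5, "z": 0, "roll": 2.8},
    {"grip": 0, "x": -39.5, "y": -6.5, "z": 0, "roll": 2.8},
    {"grip": 0, "x": -39.5, "y": -4.5, "z": 0, "roll": 2.8},
    {"grip": 0, "x": -27, "y": -25.5, "z": 3, "roll": 2.4}
  ]
}}

```text
clock: 0.93
tcp_pos: [0.4363, 0.2322, 0.2281]
orientation: [0.001, 0.403, 0.915, 0.001]
wrist_force: [1.7, -0.2, 1.0]
finger_gap: 0.0853
grip_force: 0.0
```

Request:
{"name": "servo_tool", "arguments": {
  "increments": [
    {"grip": 0, "x": -28, "y": -24.5, "z": 3, "roll": 2.4},
    {"grip": 0, "x": -29, "y": -23, "z": 3, "roll": 2.4},
    {"grip": 0, "x": -30, "y": -22, "z": 3, "roll": 2.4},
    {"grip": 0, "x": -31, "y": -20.5, "z": 3, "roll": 2.4},
    {"grip": 0, "x": -31.5, "y": -19, "z": 3, "roll": 2.4}
  ]
}}

```text
clock: 1.35
tcp_pos: [0.4371, 0.0464, 0.2129]
orientation: [-0.0, 0.496, 0.869, -0.0]
wrist_force: [1.1, -0.4, 0.6]
finger_gap: 0.0857
grip_force: 0.0
```

Request:
{"name": "servo_tool", "arguments": {
  "increments": [
    {"grip": 0, "x": -32.5, "y": -18, "z": 3, "roll": 2.4},
    {"grip": 0, "x": -33, "y": -16.5, "z": 3, "roll": 2.4},
    {"grip": 0, "x": -34, "y": -15, "z": 3, "roll": 2.4},
    {"grip": 0, "x": -34.5, "y": -13.5, "z": 3, "roll": 2.4}
  ]
}}

```text
clock: 1.68
tcp_pos: [0.4421, -0.1018, 0.201]
orientation: [-0.0, 0.567, 0.824, 0.0]
wrist_force: [1.3, 0.7, 0.0]
finger_gap: 0.0857
grip_force: 0.0
```

```bash
python3 plan.py 412.5,-333,150,20.7
python3 - <<'E'
from h import *
a=snap('top','top1.png'); b=snap('scene','scene1.png')
c1=cv2.resize(a[170:270,240:450],None,fx=3.8,fy=3.8,interpolation=cv2.INTER_CUBIC)[:280]
# stack: mould zoom top, mould zoom scene
m1=cv2.resize(a[212:262,390:440],None,fx=7,fy=7,interpolation=cv2.INTER_CUBIC)
m2=cv2.resize(b[120:160,262:307],None,fx=7,fy=7,interpolation=cv2.INTER_CUBIC)
k=cv2.resize(b[185:275,270:370],None,fx=4,fy=4,interpolation=cv2.INTER_CUBIC)[:230]
W=np.zeros((600,800,3),np.uint8); W[:350,:350]=m1; W[:280,400:715]=m2; W[360:590,:400]=k
kk=cv2.resize(a[170:220,255:355],None,fx=4,fy=4,interpolation=cv2.INTER_CUBIC); W[360:560,400:]=kk
cv2.imwrite('pics/comb.png',W)
E
```

```text
t 1.68 [ 442.1 -101.8  201. ] [[-0.358, 0.934, -0.0], [0.934, 0.358, 0.0], [0.0, -0.0, -1.0]] [1.3 0.7 0. ] 0.08572684020771633 [-0.4   0.09 -0.31  1.17  0.    0.8 ]
412.5,-333,150,20.7 n 6 roll/row 0.05
  x -34.2 y -18.4 z 8.5
  x -34.2 y -18.4 z 8.5
  x -34.3 y -18.3 z 8.5
  x -34.3 y -18.3 z 8.5
  x -34.3 y -18.3 z 8.5
  x -34.3 y -18.3 z 8.5
```

View pics/comb.png

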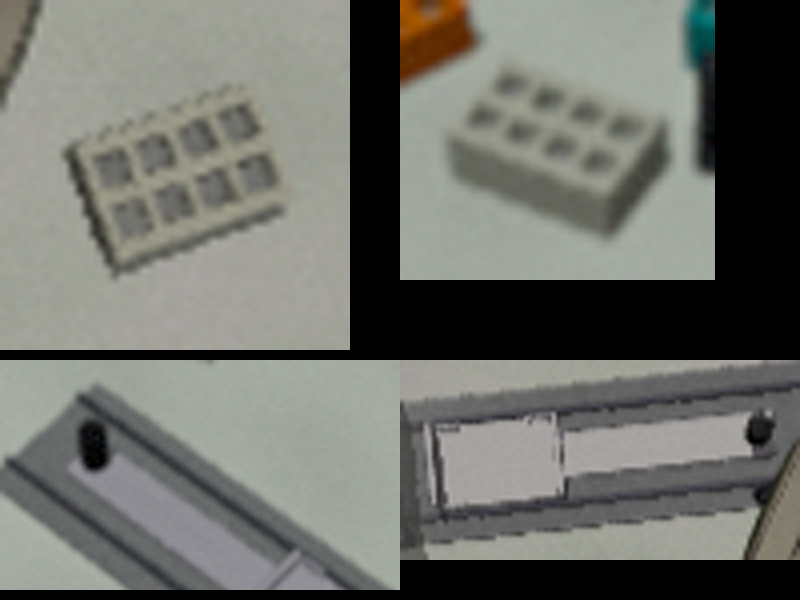

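The view shows the mould's pockets clearly in both cameras: their mean is about top (416.2,235.9) and scene (283.8,136.9). Knob, cradle and deck edges are as before.

Run:
```python
from h import *
def tri(u1,u2):
    o1,d1=ray('top',*u1); o2,d2=ray('scene',*u2)
    s=np.linalg.lstsq(np.stack([d1,-d2],1),o2-o1,rcond=None)[0]; a,b=o1+s[0]*d1,o2+s[1]*d2
    return ((a+b)/2*1000).round(1),(np.linalg.norm(a-b)*1000).round(1)
print(tri((416.2,235.9),(283.75,136.9)),onz('top',416.2,235.9,.036),onz('scene',283.75,136.9,.036))
f=lambda x,y:(390+(x+.5)/7-.5,212+(y+.5)/7-.5)
for a,b in[((115,167),(241,122)),((132,216),(258,173))]:
    d=onz('top',*f(*b),.036)-onz('top',*f(*a),.036); print(np.linalg.norm(d),np.degrees(np.arctan2(d[1],d[0])))
g=lambda x,y:(262+(x-400+.5)/7-.5,120+(y+.5)/7-.5)
for a,b in[((512,83),(628,126)),((485,116),(600,160))]:
    d=onz('scene',*g(*b),.036)-onz('scene',*g(*a),.036); print(np.linalg.norm(d),np.degrees(np.arctan2(d[1],d[0])))
# scene knob: top centre by eye in crop (92,428): base (97,468)
k=lambda x,y:(270+(x+.5)/4-.5,185+(y-360+.5)/4-.5)
print('knob top ellipse',onz('scene',*k(92,426),.060), 'base front',onz('scene',*k(97,470),.014))
im=cv2.imread('pics/scene1.png'); r=im[:,:,2].astype(int)
for v in range(197,216,2): 
    xs=np.where(r[v,282:305]<60)[0]+282; print(v,xs.min() if len(xs) else None,xs.max() if len(xs) else None,end=' ;')
for p in [(.584,-.079,.06),(.584,-.079,.014),(.584,-.079,.037)]: print(proj('scene',p),proj('top',p))
```

```text
(array([ 416.6, -332.7,   35. ]), np.float64(1.1)) [ 0.41699087 -0.33292819  0.036     ] [ 0.41683097 -0.33151103  0.036     ]
0.06803275760403145 -69.72521383569622
0.06759095503920937 -70.58322024910268
0.06853600082794972 111.01111336695213
0.06783976059593087 110.58960307225865
knob top ellipse [ 0.58363915 -0.07897318  0.06      ] base front [ 0.58926752 -0.07031617  0.014     ]
197 293 294 ;199 296 297 ;201 290 300 ;203 290 302 ;205 290 296 ;207 290 296 ;209 291 296 ;211 291 295 ;213 None None ;215 None None ;[292.53045223 201.18316685] [344.98359336 186.5679547 ]
[293.39856772 209.54535768] [344.37274871 188.35660842]
[292.97021905 205.4215068 ] [344.6736448 187.4755443]
```

```bash
python3 - <<'E'
from h import *
im=cv2.imread('pics/top0.png').astype(int); m=((im[:,:,0]-im[:,:,2])>40); m[:, :395]=0; m[:,435:]=0; m[:255]=0;m[300:]=0
v,u=np.where(m); P=np.array([onz('top',a,b,.036)[:2]*1000 for a,b in zip(u,v)])
d=P-[416.8,-332.5]; a=np.radians(20.2); e=np.array([np.cos(a),np.sin(a)]); f=np.array([-np.sin(a),np.cos(a)])
print('turquoise max along closing within finger width',(d@e)[abs(d@f)<13].max())
E
python3 plan.py 416.8,-332.5,100,20.2 416.8,-332.5,1,20.2
```

```text
turquoise max along closing within finger width -132.63815343638262
t 1.78 [ 442.7 -104.6  200.5] [[-0.353, 0.936, -0.0], [0.936, 0.353, -0.001], [-0.001, -0.001, -1.0]] [-0.8  1.  -0.3] 0.08506966940175782 [-0.41  0.09 -0.31  1.17 -0.    0.8 ]
416.8,-332.5,100,20.2 n 7 roll/row 0.07
  x -29.2 y -14.9 z 14.4
  x -29.2 y -14.9 z 14.4
  x -29.2 y -14.9 z 14.4
  x -29.2 y -14.8 z 14.4
  x -29.2 y -14.8 z 14.4
  x -29.2 y -14.8 z 14.4
  x -29.3 y -14.7 z 14.4
416.8,-332.5,1,20.2 n 3 roll/row -0.00
  x 0.0 y 0.0 z 33.0
  x 0.0 y 0.0 z 33.0
  x 0.0 y 0.0 z 33.0
```

Request:
{"name": "servo_tool", "arguments": {
  "increments": [
    {"grip": 0, "x": -29, "y": -15, "z": 14.5, "roll": 0.1},
    {"grip": 0, "x": -29, "y": -15, "z": 14.5, "roll": 0.1},
    {"grip": 0, "x": -29, "y": -15, "z": 14.5, "roll": 0.1},
    {"grip": 0, "x": -29, "y": -15, "z": 14.5, "roll": 0.1},
    {"grip": 0, "x": -29, "y": -15, "z": 14.5, "roll": 0.1}
  ]
}}

```text
clock: 2.2
tcp_pos: [0.424, -0.2628, 0.128]
orientation: [-0.0, 0.569, 0.822, 0.0]
wrist_force: [-0.2, -0.4, -0.1]
finger_gap: 0.0855
grip_force: 0.0
```

Request:
{"name": "servo_tool", "arguments": {
  "increments": [
    {"grip": 0, "x": -29, "y": -15, "z": 14.5},
    {"grip": 0, "x": -29, "y": -14.5, "z": 14.5},
    {"grip": 0, "x": 0, "y": 0, "z": 0},
    {"grip": 0, "x": 0, "y": 0, "z": 0}
  ]
}}

```text
invalid input at $.increments[0]: expected keys grip, x, y, z, roll
```

```bash
python3 plan.py 416.8,-332.5,45,20.2,3 416.8,-332.5,1,20.2,3
python3 - <<'E'
from h import *
a=snap('top','top2.png'); b=snap('scene','scene2.png')
W=np.zeros((400,800,3),np.uint8)
W[:,:400]=cv2.resize(a[197:277,380:460],(400,400),interpolation=cv2.INTER_CUBIC)
W[:,400:]=cv2.resize(b[90:170,245:325],(400,400),interpolation=cv2.INTER_CUBIC)
cv2.imwrite('pics/comb2.png',W)
E
```

```text
t 2.20 [ 424.  -262.8  128. ] [[-0.353, 0.936, -0.0], [0.936, 0.353, 0.001], [0.001, 0.0, -1.0]] [-0.2 -0.4 -0.1] 0.08549891105356168 [-0.72  0.23 -0.33  1.01  0.    0.49]
416.8,-332.5,45,20.2,3 n 3 roll/row 0.15
  x -20.9 y -10.4 z 27.7
  x -20.9 y -10.4 z 27.7
  x -21.0 y -10.3 z 27.7
416.8,-332.5,1,20.2,3 n 3 roll/row -0.00
  x 0.0 y 0.0 z 14.7
  x 0.0 y 0.0 z 14.7
  x 0.0 y 0.0 z 14.7
```

View pics/comb2.png

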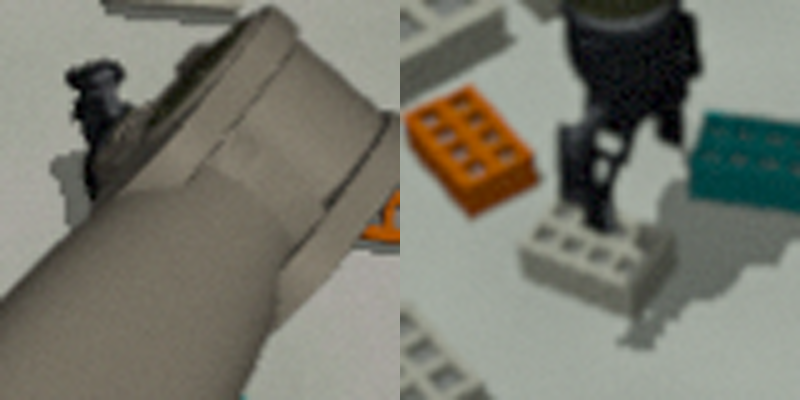

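The arm hides the mould from above. In the scene crop the gripper (600,150) is still short of the mould (600,260), because the second call was refused for its missing roll key. I'll go on.

Request:
{"name": "servo_tool", "arguments": {
  "increments": [
    {"grip": 0, "x": -29, "y": -15, "z": 14.5, "roll": 0},
    {"grip": 0, "x": -29, "y": -14.5, "z": 14.5, "roll": 0},
    {"grip": 0, "x": 0, "y": 0, "z": 0, "roll": 0},
    {"grip": 0, "x": 0, "y": 0, "z": 0, "roll": 0}
  ]
}}

```text
clock: 2.63
tcp_pos: [0.4167, -0.3265, 0.0989]
orientation: [-0.001, 0.57, 0.822, 0.001]
wrist_force: [-0.4, 0.6, -0.3]
finger_gap: 0.0852
grip_force: 0.0
```

```bash
python3 plan.py 416.8,-332.5,60,20.2,2 416.8,-332.5,1,20.2,4
```

```text
t 2.63 [ 416.7 -326.5   98.9] [[-0.351, 0.936, -0.001], [0.936, 0.351, 0.002], [0.003, -0.0, -1.0]] [-0.4  0.6 -0.3] 0.08519536619829556 [-0.82  0.31 -0.3   0.97  0.    0.4 ]
416.8,-332.5,60,20.2,2 n 2 roll/row 0.17
  x -2.9 y -1.0 z 19.4
  x -2.9 y -1.0 z 19.4
416.8,-332.5,1,20.2,4 n 4 roll/row -0.00
  x 0.0 y 0.0 z 14.8
  x 0.0 y 0.0 z 14.8
  x 0.0 y 0.0 z 14.8
  x 0.0 y 0.0 z 14.8
```

Request:
{"name": "servo_tool", "arguments": {
  "increments": [
    {"grip": 0, "x": -3, "y": -1, "z": 19, "roll": 0.2},
    {"grip": 0, "x": -3, "y": -1, "z": 19, "roll": 0.2},
    {"grip": 0, "x": 0, "y": 0, "z": 15, "roll": 0},
    {"grip": 0, "x": 0, "y": 0, "z": 15, "roll": 0},
    {"grip": 0, "x": 0, "y": 0, "z": 0, "roll": 0}
  ]
}}

```text
clock: 3.05
tcp_pos: [0.4163, -0.3297, 0.0297]
orientation: [-0.003, 0.571, 0.821, 0.001]
wrist_force: [-0.4, 0.7, -0.4]
finger_gap: 0.0852
grip_force: 0.0
```

Request:
{"name": "servo_tool", "arguments": {
  "increments": [
    {"grip": 0, "x": 0, "y": 0, "z": 10, "roll": 0},
    {"grip": 0, "x": 0, "y": 0, "z": 10, "roll": 0},
    {"grip": 0, "x": 0, "y": 0, "z": 9, "roll": 0},
    {"grip": 0, "x": 0, "y": 0, "z": 0, "roll": 0},
    {"grip": 0, "x": 0, "y": 0, "z": 0, "roll": 0}
  ]
}}

```text
clock: 3.47
tcp_pos: [0.4171, -0.3327, 0.0024]
orientation: [-0.001, 0.572, 0.82, 0.0]
wrist_force: [-0.0, -0.1, 0.0]
finger_gap: 0.0853
grip_force: 0.0
```

Position is good and there is no contact. Closing.

Request:
{"name": "servo_tool", "arguments": {
  "increments": [
    {"grip": 1, "x": 0, "y": 0, "z": 0, "roll": 0},
    {"grip": 1, "x": 0, "y": 0, "z": 0, "roll": 0},
    {"grip": 1, "x": 0, "y": 0, "z": 0, "roll": 0},
    {"grip": 1, "x": 0, "y": 0, "z": 0, "roll": 0},
    {"grip": 1, "x": 0, "y": 0, "z": 0, "roll": 0}
  ],
  "grip_force": 30
}}

```text
clock: 3.88
tcp_pos: [0.4176, -0.3338, 0.0034]
orientation: [0.001, 0.572, 0.82, -0.0]
wrist_force: [-1.2, 0.2, 4.5]
finger_gap: 0.0619
grip_force: 34.6
```

Request:
{"name": "servo_tool", "arguments": {
  "increments": [
    {"grip": 1, "x": 0, "y": 0, "z": 0, "roll": 0},
    {"grip": 1, "x": 0, "y": 0, "z": -15, "roll": 0},
    {"grip": 1, "x": 0, "y": 0, "z": -30, "roll": 0},
    {"grip": 1, "x": 0, "y": 0, "z": -40, "roll": 0},
    {"grip": 1, "x": 0, "y": 0, "z": -40, "roll": 0}
  ]
}}

```text
clock: 4.3
tcp_pos: [0.4161, -0.3317, 0.1274]
orientation: [-0.002, 0.572, 0.82, 0.001]
wrist_force: [-0.1, -0.0, -3.2]
finger_gap: 0.0617
grip_force: 34.1
```

```bash
python3 plan.py 450,-60,200,8,8 554,154,160,7.4,8
```

```text
t 4.30 [ 416.1 -331.7  127.4] [[-0.345, 0.938, -0.003], [0.938, 0.345, 0.004], [0.005, -0.001, -1.0]] [-0.1 -0.  -3.2] 0.06173112300933417 [-0.82  0.29 -0.25  1.04  0.    0.39]
450,-60,200,8,8 n 8 roll/row 1.53
  x 30.4 y 15.7 z -9.1
  x 30.8 y 14.9 z -9.1
  x 31.2 y 14.1 z -9.1
  x 31.6 y 13.2 z -9.1
  x 31.9 y 12.4 z -9.1
  x 32.2 y 11.5 z -9.1
  x 32.5 y 10.7 z -9.1
  x 32.8 y 9.8 z -9.1
554,154,160,7.4,8 n 8 roll/row 0.07
  x 24.7 y 16.6 z 5.0
  x 24.7 y 16.6 z 5.0
  x 24.7 y 16.5 z 5.0
  x 24.7 y 16.5 z 5.0
  x 24.8 y 16.5 z 5.0
  x 24.8 y 16.4 z 5.0
  x 24.8 y 16.4 z 5.0
  x 24.8 y 16.4 z 5.0
```

Request:
{"name": "servo_tool", "arguments": {
  "increments": [
    {"grip": 1, "x": 30.5, "y": 15.5, "z": -9, "roll": 1.5},
    {"grip": 1, "x": 31, "y": 15, "z": -9, "roll": 1.5},
    {"grip": 1, "x": 31, "y": 14, "z": -9, "roll": 1.5},
    {"grip": 1, "x": 31.5, "y": 13, "z": -9, "roll": 1.5},
    {"grip": 1, "x": 32, "y": 12.5, "z": -9, "roll": 1.5}
  ]
}}

```text
clock: 4.72
tcp_pos: [0.4374, -0.1616, 0.1725]
orientation: [-0.001, 0.625, 0.78, 0.0]
wrist_force: [-0.0, -0.0, -2.8]
finger_gap: 0.0617
grip_force: 34.2
```

Request:
{"name": "servo_tool", "arguments": {
  "increments": [
    {"grip": 1, "x": 32, "y": 11.5, "z": -9, "roll": 1.5},
    {"grip": 1, "x": 32.5, "y": 10.5, "z": -9, "roll": 1.5},
    {"grip": 1, "x": 33, "y": 10, "z": -9, "roll": 1.6},
    {"grip": 1, "x": 24.5, "y": 16.5, "z": 5, "roll": 0},
    {"grip": 1, "x": 24.5, "y": 16.5, "z": 5, "roll": 0}
  ]
}}

```text
clock: 5.13
tcp_pos: [0.4764, -0.0065, 0.1902]
orientation: [0.0, 0.655, 0.755, 0.0]
wrist_force: [1.1, -0.8, -2.6]
finger_gap: 0.0614
grip_force: 34.2
```

Request:
{"name": "servo_tool", "arguments": {
  "increments": [
    {"grip": 1, "x": 24.5, "y": 16.5, "z": 5, "roll": 0},
    {"grip": 1, "x": 24.5, "y": 16.5, "z": 5, "roll": 0},
    {"grip": 1, "x": 24.5, "y": 16.5, "z": 5, "roll": 0},
    {"grip": 1, "x": 0, "y": 0, "z": 0, "roll": 0},
    {"grip": 1, "x": 0, "y": 0, "z": 0, "roll": 0}
  ]
}}

```text
clock: 5.55
tcp_pos: [0.5144, 0.0728, 0.1734]
orientation: [-0.001, 0.654, 0.756, -0.001]
wrist_force: [0.1, 0.5, -3.3]
finger_gap: 0.0616
grip_force: 34.4
```

```bash
python3 plan.py 554,154,120,7.4
python3 - <<'E'
from h import *
a=snap('top','top3.png'); b=snap('scene','scene3.png')
W=np.zeros((500,800,3),np.uint8)
W[:,:400]=cv2.resize(a[150:250,255:335],(400,500),interpolation=cv2.INTER_CUBIC)
W[:,400:]=cv2.resize(b[180:280,280:360],(400,500),interpolation=cv2.INTER_CUBIC)
cv2.imwrite('pics/comb3.png',W)
E
```

```text
t 5.55 [514.4  72.8 173.4] [[-0.144, 0.99, -0.003], [0.99, 0.144, 0.0], [0.001, -0.002, -1.0]] [ 0.1  0.5 -3.3] 0.06163933420907944 [-0.01  0.23 -0.2   1.13  0.    1.41]
554,154,120,7.4 n 3 roll/row 0.29
  x 24.9 y 17.0 z 17.8
  x 25.0 y 16.8 z 17.8
  x 25.1 y 16.7 z 17.8
```

View pics/comb3.png

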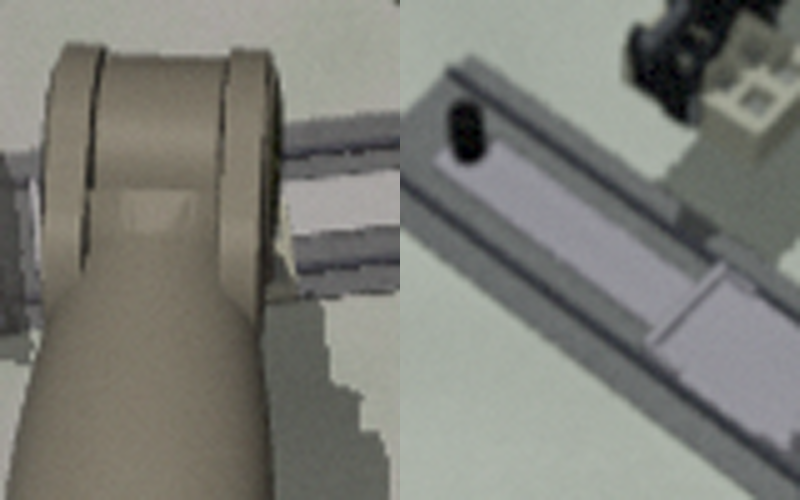

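The gripper is holding the mould short of the deck; the rear lip is at crop (725,265)-(650,340), knob at (467,130). I'll check the cradle from the lip and the nose in the scene view.

Run:
```python
from h import *
im=cv2.imread('pics/scene1.png'); 
cv2.imwrite('pics/c4.png',cv2.resize(im[215:285,315:405],(810,630)[:2],interpolation=cv2.INTER_CUBIC)[:600,:800])
T=np.array([-.129,.9917]);c=np.array([554.2,154])
g=lambda x,y:(280+(x-400+.5)/5-.5,180+(y+.5)/5-.5)
for q in[(725,265),(650,340),(735,272),(658,348)]:
    p=onz('scene',*g(*q),.026)[:2]*1000; print(p.round(1),'along',((p-c)@T).round(1),'across',((p-c)@[.9917,.129]).round(1))
```

```text
[527.8  98.4] along -51.8 across -33.4
[597.1 106.1] along -53.0 across 36.3
[526.7 106.1] along -44.0 across -33.5
[597.2 113.3] along -45.9 across 37.4
```

View pics/c4.png

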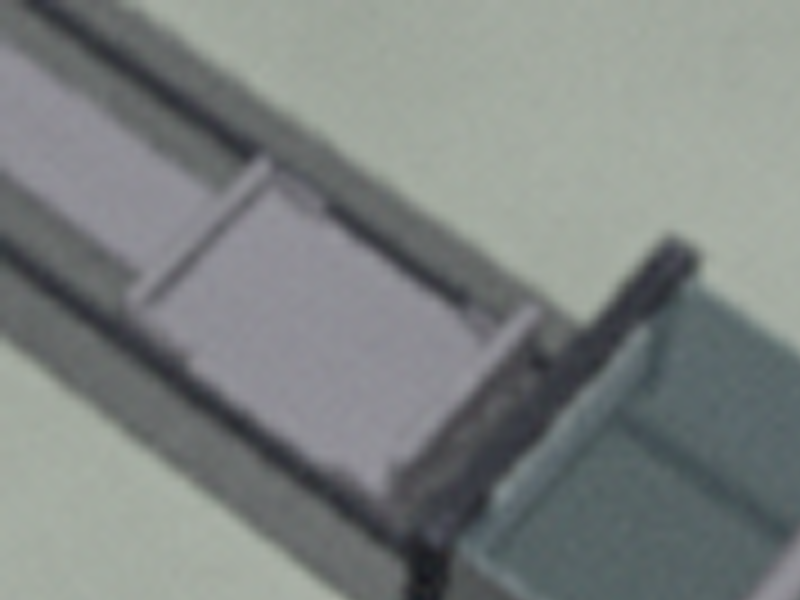

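The crop shows the rear lip top as (128,293)-(262,160) and the nose plate top as (385,478)-(533,312).

Run:
```python
from h import *
T=np.array([-.129,.9917]);N=np.array([.9917,.129]);c=np.array([554.2,154])
g=lambda x,y:(315+(x+.5)/9-.5,215+(y+.5)/9-.5)
for n,z,L in(('lip',.026,[(128,293),(255,157),(152,302),(275,168)]),('nose',.052,[(530,306),(541,318),(382,472),(400,485)]),('floor front',.014,[(420,450)])):
  for q in L:
    p=onz('scene',*g(*q),z)[:2]*1000; print(n,q,p.round(1),'along',((p-c)@T).round(1),'across',((p-c)@N).round(1))
```

```text
lip (128, 293) [597.7 103.3] along -55.9 across 36.6
lip (255, 157) [530.1  93.3] along -57.1 across -31.7
lip (152, 302) [594.2 111.1] along -47.7 across 34.1
lip (275, 168) [528.1 101. ] along -49.2 across -32.7
nose (530, 306) [514.9 205. ] along 55.6 across -32.4
nose (541, 318) [515.5 210.4] along 61.0 across -31.1
nose (382, 472) [592.3 215.2] along 55.8 across 45.7
nose (400, 485) [591.3 222.3] along 62.9 across 45.6
floor front (420, 450) [562.2 205.7] along 50.3 across 14.6
```

```bash
python3 plan.py 554,156,80,7.4,5
```

```text
t 5.65 [514.1  71.2 174.1] [[-0.141, 0.99, -0.002], [0.99, 0.141, -0.0], [0.0, -0.002, -1.0]] [ 0.6  0.8 -2.7] 0.061775595519083175 [-0.02  0.23 -0.21  1.14 -0.    1.41]
554,156,80,7.4,5 n 5 roll/row 0.14
  x 15.7 y 10.3 z 18.8
  x 15.7 y 10.2 z 18.8
  x 15.7 y 10.2 z 18.8
  x 15.7 y 10.2 z 18.8
  x 15.8 y 10.1 z 18.8
```

Request:
{"name": "servo_tool", "arguments": {
  "increments": [
    {"grip": 1, "x": 20, "y": 13, "z": 10, "roll": 0.2},
    {"grip": 1, "x": 20, "y": 13, "z": 15, "roll": 0.2},
    {"grip": 1, "x": 20, "y": 13, "z": 20, "roll": 0.2},
    {"grip": 1, "x": 18.5, "y": 12, "z": 24, "roll": 0.1},
    {"grip": 1, "x": 0, "y": 0, "z": 25, "roll": 0}
  ]
}}

```text
clock: 6.07
tcp_pos: [0.5573, 0.1579, 0.0809]
orientation: [0.001, 0.66, 0.752, 0.002]
wrist_force: [0.1, -0.7, -2.3]
finger_gap: 0.0615
grip_force: 34.5
```

Request:
{"name": "servo_tool", "arguments": {
  "increments": [
    {"grip": 1, "x": 0, "y": 0, "z": 0, "roll": 0},
    {"grip": 1, "x": 0, "y": 0, "z": 0, "roll": 0},
    {"grip": 1, "x": 0, "y": 0, "z": 0, "roll": 0},
    {"grip": 1, "x": 0, "y": 0, "z": 0, "roll": 0}
  ]
}}

```text
clock: 6.4
tcp_pos: [0.556, 0.1552, 0.0828]
orientation: [0.001, 0.661, 0.751, 0.001]
wrist_force: [-0.2, 0.3, -2.7]
finger_gap: 0.0617
grip_force: 34.7
```

```bash
python3 plan.py 554,156,60,7.4,3
python3 - <<'E'
from h import *
a=snap('top','top5.png'); b=snap('scene','scene5.png')
cv2.imwrite('pics/c5.png',cv2.resize(b[205:285,300:400],(750,600),interpolation=cv2.INTER_CUBIC))
E
```

```text
t 6.40 [556.  155.2  82.8] [[-0.127, 0.992, 0.003], [0.992, 0.127, 0.0], [0.0, 0.003, -1.0]] [-0.2  0.3 -2.7] 0.06170618505044559 [ 0.13  0.4  -0.21  0.96 -0.    1.58]
554,156,60,7.4,3 n 3 roll/row -0.03
  x 0.4 y -0.6 z 7.6
  x 0.4 y -0.6 z 7.6
  x 0.4 y -0.6 z 7.6
```

View pics/c5.png

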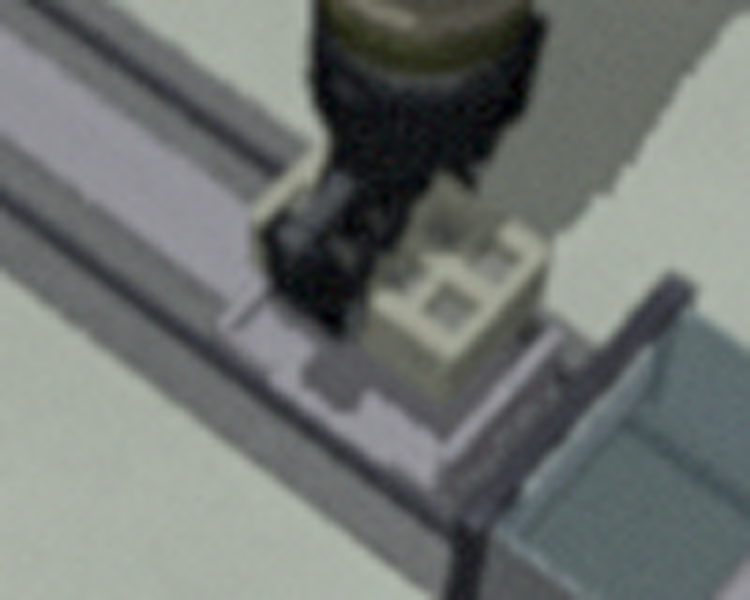

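The mould hangs above the cradle with its front top edge at crop (450,365)-(547,240).

Run:
```python
from h import *
T=np.array([-.129,.9917]);N=np.array([.9917,.129]);c=np.array([554.2,154])
g=lambda x,y:(300+(x+.5)/7.5-.5,205+(y+.5)/7.5-.5)
for q,z in[((450,365),.116),((547,243),.116),((450,392),.080),((252,220),.116),((325,140),.116),((445,452),.052),((560,328),.052),((220,322),.026),((235,330),.026)]:
    p=onz('scene',*g(*q),z)[:2]*1000; print(q,p.round(1),'along',((p-c)@T).round(1),'across',((p-c)@N).round(1))
```

```text
(450, 365) [583.6 210.7] along 52.5 across 36.5
(547, 243) [520.5 198.5] along 48.5 across -27.6
(450, 392) [576.  206.5] along 49.2 across 28.4
(252, 220) [595.  117.4] along -41.6 across 35.7
(325, 140) [550.3 110. ] along -43.1 across -9.5
(445, 452) [583.5 214. ] along 55.7 across 36.8
(560, 328) [512.6 205.9] along 56.8 across -34.6
(220, 322) [598.4 104.5] along -54.8 across 37.4
(235, 330) [596.4 111.2] along -47.9 across 36.3
```

Request:
{"name": "servo_tool", "arguments": {
  "increments": [
    {"grip": 1, "x": 0, "y": -2, "z": 12, "roll": 0},
    {"grip": 1, "x": 0, "y": 0, "z": 12, "roll": 0},
    {"grip": 1, "x": 0, "y": 0, "z": 12, "roll": 0},
    {"grip": 1, "x": 0, "y": 0, "z": 12, "roll": 0},
    {"grip": 1, "x": 0, "y": 0, "z": 0, "roll": 0}
  ]
}}

```text
clock: 6.92
tcp_pos: [0.5517, 0.1553, 0.0317]
orientation: [-0.001, 0.66, 0.751, -0.001]
wrist_force: [-0.8, 0.3, -3.6]
finger_gap: 0.0613
grip_force: 34.7
```

Request:
{"name": "servo_tool", "arguments": {
  "increments": [
    {"grip": 1, "x": 0, "y": 0, "z": 3, "roll": 0},
    {"grip": 1, "x": 0, "y": 0, "z": 3, "roll": 0},
    {"grip": 1, "x": 0, "y": 0, "z": 3, "roll": 0},
    {"grip": 1, "x": 0, "y": 0, "z": 0, "roll": 0},
    {"grip": 1, "x": 0, "y": 0, "z": 0, "roll": 0}
  ]
}}

```text
clock: 7.33
tcp_pos: [0.553, 0.1558, 0.0241]
orientation: [0.0, 0.66, 0.751, 0.0]
wrist_force: [0.5, 0.2, -2.9]
finger_gap: 0.0615
grip_force: 34.8
```

Request:
{"name": "servo_tool", "arguments": {
  "increments": [
    {"grip": 1, "x": 0, "y": 1, "z": 1.5, "roll": 0},
    {"grip": 1, "x": 0, "y": 0, "z": 1.5, "roll": 0},
    {"grip": 1, "x": 0, "y": 0, "z": 0, "roll": 0}
  ]
}}

```text
clock: 7.58
tcp_pos: [0.5539, 0.156, 0.0207]
orientation: [-0.0, 0.66, 0.751, 0.0]
wrist_force: [-0.5, -0.3, -4.2]
finger_gap: 0.0617
grip_force: 34.8
```

Request:
{"name": "servo_tool", "arguments": {
  "increments": [
    {"grip": 1, "x": 0, "y": 0, "z": 1, "roll": 0},
    {"grip": 1, "x": 0, "y": 0, "z": 1, "roll": 0},
    {"grip": 1, "x": 0, "y": 0, "z": 0, "roll": 0}
  ]
}}

```text
clock: 7.83
tcp_pos: [0.5537, 0.1559, 0.0185]
orientation: [-0.0, 0.66, 0.751, -0.0]
wrist_force: [-0.1, 0.8, -2.3]
finger_gap: 0.0614
grip_force: 34.8
```

Request:
{"name": "servo_tool", "arguments": {
  "increments": [
    {"grip": 1, "x": 0, "y": 0, "z": 0.7, "roll": 0},
    {"grip": 1, "x": 0, "y": 0, "z": 0.7, "roll": 0},
    {"grip": 1, "x": 0, "y": 0, "z": 0, "roll": 0}
  ]
}}

```text
clock: 8.08
tcp_pos: [0.5539, 0.1559, 0.0175]
orientation: [0.0, 0.66, 0.751, 0.0]
wrist_force: [-0.7, 0.3, -2.5]
finger_gap: 0.0618
grip_force: 34.9
```

Request:
{"name": "servo_tool", "arguments": {
  "increments": [
    {"grip": 1, "x": 0, "y": 0, "z": 0.5, "roll": 0},
    {"grip": 1, "x": 0, "y": 0, "z": 0, "roll": 0}
  ]
}}

```text
clock: 8.25
tcp_pos: [0.5539, 0.156, 0.0174]
orientation: [0.0, 0.66, 0.751, 0.0]
wrist_force: [-1.8, 0.1, 3.5]
finger_gap: 0.0617
grip_force: 35.5
```

Contact came at 17.4 mm, the expected floor height. Release slowly, then lift.

Request:
{"name": "servo_tool", "arguments": {
  "increments": [
    {"grip": 0.5, "x": 0, "y": 0, "z": 0, "roll": 0},
    {"grip": 0, "x": 0, "y": 0, "z": 0, "roll": 0},
    {"grip": 0, "x": 0, "y": 0, "z": 0, "roll": 0},
    {"grip": 0, "x": 0, "y": 0, "z": 0, "roll": 0},
    {"grip": 0, "x": 0, "y": 0, "z": 0, "roll": 0}
  ]
}}

```text
clock: 8.67
tcp_pos: [0.554, 0.156, 0.0169]
orientation: [0.0, 0.66, 0.751, 0.0]
wrist_force: [-0.3, 0.3, 0.3]
finger_gap: 0.0855
grip_force: 0.0
```

Request:
{"name": "servo_tool", "arguments": {
  "increments": [
    {"grip": 0, "x": 0, "y": 0, "z": -10, "roll": 0},
    {"grip": 0, "x": 0, "y": 0, "z": -25, "roll": 0},
    {"grip": 0, "x": 0, "y": 0, "z": -40, "roll": 0},
    {"grip": 0, "x": 0, "y": 0, "z": -40, "roll": 0},
    {"grip": 0, "x": 0, "y": 0, "z": -20, "roll": 0}
  ]
}}

```text
clock: 9.08
tcp_pos: [0.5557, 0.1563, 0.1575]
orientation: [0.002, 0.66, 0.751, 0.002]
wrist_force: [1.2, -0.0, -0.9]
finger_gap: 0.0856
grip_force: 0.0
```

```bash
python3 plan.py 588.6,-114,150,7.4,8 588.6,-114,27,7.4,6
```

```text
t 9.08 [555.7 156.3 157.5] [[-0.129, 0.992, 0.006], [0.992, 0.129, 0.001], [0.0, 0.006, -1.0]] [ 1.2 -0.  -0.9] 0.08564585727850213 [ 0.14  0.34 -0.09  1.13  0.    1.58]
588.6,-114,150,7.4,8 n 8 roll/row 0.00
  x -34.0 y -0.3 z 0.9
  x -34.0 y -0.3 z 0.9
  x -34.0 y -0.3 z 0.9
  x -34.0 y -0.3 z 0.9
  x -34.0 y -0.3 z 0.9
  x -34.0 y -0.3 z 0.9
  x -34.0 y -0.3 z 0.9
  x -34.0 y -0.3 z 0.9
588.6,-114,27,7.4,6 n 6 roll/row -0.00
  x 0.0 y 0.0 z 20.5
  x 0.0 y 0.0 z 20.5
  x 0.0 y 0.0 z 20.5
  x 0.0 y 0.0 z 20.5
  x 0.0 y 0.0 z 20.5
  x 0.0 y 0.0 z 20.5
```

Request:
{"name": "servo_tool", "arguments": {
  "increments": [
    {"grip": 1, "x": -34, "y": 0, "z": 1, "roll": 0},
    {"grip": 1, "x": -34, "y": 0, "z": 1, "roll": 0},
    {"grip": 1, "x": -34, "y": 0, "z": 1, "roll": 0},
    {"grip": 1, "x": -34, "y": 0, "z": 1, "roll": 0},
    {"grip": 1, "x": -34, "y": 0, "z": 1, "roll": 0}
  ],
  "grip_force": 30
}}

```text
clock: 9.5
tcp_pos: [0.5759, -0.014, 0.1479]
orientation: [0.0, 0.66, 0.751, 0.0]
wrist_force: [0.2, -0.1, 0.0]
finger_gap: 0.0251
grip_force: 0.0
```

Request:
{"name": "servo_tool", "arguments": {
  "increments": [
    {"grip": 1, "x": -34, "y": 0, "z": 1, "roll": 0},
    {"grip": 1, "x": -34, "y": 0, "z": 1, "roll": 0},
    {"grip": 1, "x": -34, "y": -1, "z": 1, "roll": 0},
    {"grip": 1, "x": 0, "y": 0, "z": 30, "roll": 0},
    {"grip": 1, "x": 0, "y": 0, "z": 0, "roll": 0}
  ]
}}

```text
clock: 9.92
tcp_pos: [0.5858, -0.1156, 0.1106]
orientation: [-0.002, 0.661, 0.75, -0.001]
wrist_force: [-1.2, 1.0, -1.7]
finger_gap: 0.0005
grip_force: 0.0
```

```bash
python3 plan.py 588.6,-114,27,7.4,5
python3 - <<'E'
from h import *
a=snap('top','top6.png'); b=snap('scene','scene6.png')
W=np.zeros((600,800,3),np.uint8)
W[:,:400]=cv2.resize(a[150:240,240:300],(400,600),interpolation=cv2.INTER_CUBIC)
W[:,400:]=cv2.resize(b[175:295,290:370],(400,600),interpolation=cv2.INTER_CUBIC)
cv2.imwrite('pics/c6.png',W)
E
```

```text
t 9.92 [ 585.8 -115.6  110.6] [[-0.125, 0.992, -0.005], [0.992, 0.125, 0.002], [0.002, -0.004, -1.0]] [-1.2  1.  -1.7] 0.00045615500529032994 [-0.33  0.42 -0.1   1.05  0.    1.12]
588.6,-114,27,7.4,5 n 5 roll/row -0.04
  x 0.2 y 0.6 z 16.7
  x 0.2 y 0.6 z 16.7
  x 0.2 y 0.6 z 16.7
  x 0.2 y 0.6 z 16.7
  x 0.2 y 0.6 z 16.7
```

View pics/c6.png

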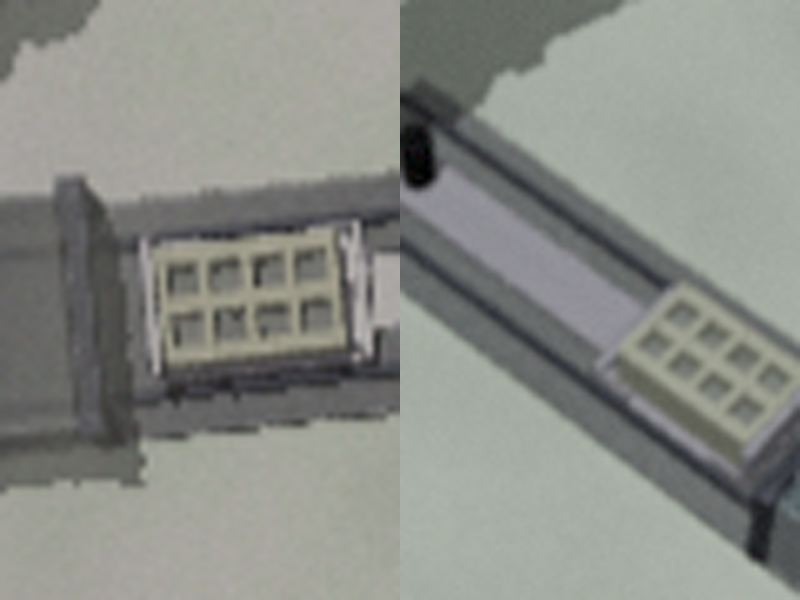

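The mould sits squarely in the cradle between nose plate and rear lip: left crop x 150-365, right crop (700,370). Now behind the knob.

Request:
{"name": "servo_tool", "arguments": {
  "increments": [
    {"grip": 1, "x": 0, "y": 0.5, "z": 20, "roll": 0},
    {"grip": 1, "x": 0, "y": 0.5, "z": 20, "roll": 0},
    {"grip": 1, "x": 0, "y": 0.5, "z": 20, "roll": 0},
    {"grip": 1, "x": 0, "y": 0.5, "z": 20, "roll": 0},
    {"grip": 1, "x": 0, "y": 0, "z": 3, "roll": 0}
  ]
}}

```text
clock: 10.43
tcp_pos: [0.5884, -0.1117, 0.0292]
orientation: [-0.002, 0.659, 0.752, -0.001]
wrist_force: [0.2, 0.1, 1.2]
finger_gap: -0.0002
grip_force: 0.0
```

Request:
{"name": "servo_tool", "arguments": {
  "increments": [
    {"grip": 1, "x": 0, "y": 0, "z": 0, "roll": 0},
    {"grip": 1, "x": 0, "y": 0, "z": 0, "roll": 0},
    {"grip": 1, "x": 0, "y": 0, "z": 0, "roll": 0}
  ]
}}

```text
clock: 10.68
tcp_pos: [0.5913, -0.1136, 0.033]
orientation: [0.001, 0.66, 0.752, 0.001]
wrist_force: [1.1, 0.4, 0.0]
finger_gap: 0.0001
grip_force: 0.0
```

Request:
{"name": "servo_tool", "arguments": {
  "increments": [
    {"grip": 1, "x": 4, "y": -1.5, "z": 2, "roll": 0},
    {"grip": 1, "x": 4, "y": 0, "z": 2, "roll": 0},
    {"grip": 1, "x": 3, "y": 0, "z": 0, "roll": 0},
    {"grip": 1, "x": 2, "y": 0, "z": 0, "roll": 0},
    {"grip": 1, "x": 2, "y": 0, "z": 0, "roll": 0}
  ]
}}

```text
clock: 11.1
tcp_pos: [0.5867, -0.0996, 0.0271]
orientation: [0.001, 0.66, 0.751, -0.0]
wrist_force: [0.6, -4.6, -0.7]
finger_gap: 0.0002
grip_force: 2.0
```

Request:
{"name": "servo_tool", "arguments": {
  "increments": [
    {"grip": 1, "x": 2, "y": 0, "z": 0, "roll": 0},
    {"grip": 1, "x": 2, "y": 0, "z": 0, "roll": 0},
    {"grip": 1, "x": 2, "y": 0, "z": 0, "roll": 0},
    {"grip": 1, "x": 2, "y": 0, "z": 0, "roll": 0}
  ]
}}

```text
clock: 11.43
tcp_pos: [0.5857, -0.0914, 0.0271]
orientation: [0.0, 0.66, 0.751, -0.0]
wrist_force: [0.0, -5.4, 0.2]
finger_gap: -0.0001
grip_force: 2.3
```

Run:
```python
from h import *
b=cv2.imread('pics/scene6.png'); a=cv2.imread('pics/top6.png')
W=np.zeros((560,800,3),np.uint8)
x=cv2.resize(b[235:345,350:470],(600,550),interpolation=cv2.INTER_CUBIC); W=np.zeros((600,800,3),np.uint8)
cv2.imwrite('pics/c7.png',cv2.convertScaleAbs(np.hstack([cv2.resize(b[240:345,355:470],(460,420),interpolation=cv2.INTER_CUBIC),cv2.resize(a[165:235,175:260],(340,420),interpolation=cv2.INTER_CUBIC)]),alpha=1.6))
```

```text
(no output)
```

View pics/c7.png

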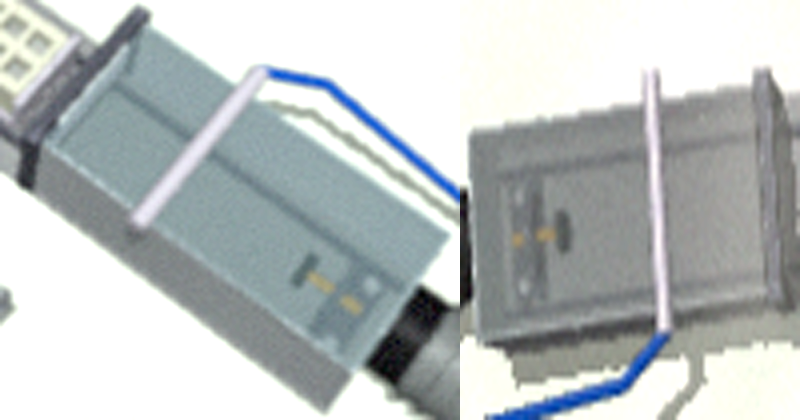

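The foot is visible through the roof at scene crop (296,268) and top crop (571,232); the bracket front is near top crop (546,235). The finger is on the knob, sliding at about 5 N.

Run:
```python
from h import *
T=np.array([-.129,.9917]);c=np.array([554.2,154])
def al(n,u,v,z): p=onz(n,u,v,z)[:2]*1000; return ((p-c)@T).round(1),((p-c)@[.9917,.129]).round(1)
gs=lambda x,y:(355+(x+.5)/4-.5,240+(y+.5)/4-.5); gt=lambda x,y:(175+(x-460+.5)/4-.5,165+(y+.5)/4-.5)
print('scene foot front top',[al('scene',*gs(*q),.043) for q in[(292,272),(308,255)]])
print('top foot front',al('top',*gt(571,232),.043),'bracket',al('top',*gt(546,235),.03), 'bracket back',al('top',*gt(515,235),.03))
print('scene nose front', al('scene',*gs(78,42),.052))
# top nose front edge from c6 left: (145..155, 240..370), scale 6.667
h=lambda x,y:(240+(x+.5)/6.667-.5,150+(y+.5)/6.667-.5)
print('top nose front',al('top',*h(141,240),.052),al('top',*h(151,370),.052))
s=env.get_state(); print(((s['tcp_pos'][:2]*1000-c)@T))
```

```text
scene foot front top [(np.float64(275.3), np.float64(14.9)), (np.float64(277.1), np.float64(-2.4))]
top foot front (np.float64(275.2), np.float64(-69.1)) bracket (np.float64(301.0), np.float64(-68.2)) bracket back (np.float64(328.5), np.float64(-65.1))
scene nose front (np.float64(60.2), np.float64(-29.5))
top nose front (np.float64(57.8), np.float64(37.0)) (np.float64(59.2), np.float64(-32.0))
-247.40421447172835
```

Request:
{"name": "servo_tool", "arguments": {
  "increments": [
    {"grip": 1, "x": 3, "y": 0, "z": 0, "roll": 0},
    {"grip": 1, "x": 3, "y": 0, "z": 0, "roll": 0},
    {"grip": 1, "x": 3, "y": 0, "z": 0, "roll": 0},
    {"grip": 1, "x": 3, "y": 0, "z": 0, "roll": 0},
    {"grip": 1, "x": 3, "y": 0, "z": 0, "roll": 0}
  ]
}}

```text
clock: 11.85
tcp_pos: [0.5836, -0.076, 0.0271]
orientation: [0.0, 0.66, 0.751, 0.0]
wrist_force: [0.7, -4.8, 2.0]
finger_gap: -0.0002
grip_force: 2.5
```

Request:
{"name": "servo_tool", "arguments": {
  "increments": [
    {"grip": 1, "x": 3, "y": 0, "z": 0, "roll": 0},
    {"grip": 1, "x": 3, "y": 0, "z": 0, "roll": 0},
    {"grip": 1, "x": 3, "y": 0, "z": 0, "roll": 0},
    {"grip": 1, "x": 3, "y": 0, "z": 0, "roll": 0},
    {"grip": 1, "x": 3, "y": 0, "z": 0, "roll": 0}
  ]
}}

```text
clock: 12.27
tcp_pos: [0.5821, -0.0631, 0.0271]
orientation: [0.002, 0.66, 0.751, -0.001]
wrist_force: [0.8, -11.7, -1.4]
finger_gap: 0.0
grip_force: 6.0
```

Request:
{"name": "servo_tool", "arguments": {
  "increments": [
    {"grip": 1, "x": 3, "y": 0, "z": 0, "roll": 0},
    {"grip": 1, "x": 3, "y": 0, "z": 0, "roll": 0},
    {"grip": 1, "x": 3, "y": 0, "z": 0, "roll": 0},
    {"grip": 1, "x": 3, "y": 0, "z": 0, "roll": 0},
    {"grip": 1, "x": 3, "y": 0, "z": 0, "roll": 0}
  ]
}}

```text
clock: 12.68
tcp_pos: [0.5804, -0.0488, 0.0272]
orientation: [0.002, 0.661, 0.751, -0.001]
wrist_force: [0.4, -13.3, -0.9]
finger_gap: 0.0
grip_force: 6.6
```

Request:
{"name": "servo_tool", "arguments": {
  "increments": [
    {"grip": 1, "x": 3, "y": 0, "z": 0, "roll": 0},
    {"grip": 1, "x": 3, "y": 0, "z": 0, "roll": 0},
    {"grip": 1, "x": 3, "y": 0, "z": 0, "roll": 0},
    {"grip": 1, "x": 3, "y": 0, "z": 0, "roll": 0},
    {"grip": 1, "x": 3, "y": 0, "z": 0, "roll": 0}
  ]
}}

```text
clock: 13.1
tcp_pos: [0.5783, -0.0334, 0.0271]
orientation: [0.002, 0.661, 0.751, -0.001]
wrist_force: [1.1, -11.1, -0.6]
finger_gap: 0.0001
grip_force: 5.7
```

Request:
{"name": "servo_tool", "arguments": {
  "increments": [
    {"grip": 1, "x": 4, "y": 0, "z": 0, "roll": 0},
    {"grip": 1, "x": 4, "y": 0, "z": 0, "roll": 0},
    {"grip": 1, "x": 4, "y": 0, "z": 0, "roll": 0},
    {"grip": 1, "x": 4, "y": 0, "z": 0, "roll": 0},
    {"grip": 1, "x": 4, "y": 0, "z": 0, "roll": 0}
  ]
}}

```text
clock: 13.52
tcp_pos: [0.5754, -0.0128, 0.0271]
orientation: [0.001, 0.66, 0.751, -0.001]
wrist_force: [0.9, -9.4, 0.9]
finger_gap: -0.0004
grip_force: 4.6
```

Request:
{"name": "servo_tool", "arguments": {
  "increments": [
    {"grip": 1, "x": 4, "y": 0, "z": 0, "roll": 0},
    {"grip": 1, "x": 4, "y": 0, "z": 0, "roll": 0},
    {"grip": 1, "x": 4, "y": 0, "z": 0, "roll": 0},
    {"grip": 1, "x": 4, "y": 0, "z": 0, "roll": 0},
    {"grip": 1, "x": 4, "y": 0, "z": 0, "roll": 0}
  ]
}}

```text
clock: 13.93
tcp_pos: [0.5728, 0.007, 0.0271]
orientation: [0.001, 0.66, 0.751, -0.001]
wrist_force: [1.3, -9.5, 0.8]
finger_gap: -0.0
grip_force: 4.7
```

Request:
{"name": "servo_tool", "arguments": {
  "increments": [
    {"grip": 1, "x": 4, "y": 0, "z": 0, "roll": 0},
    {"grip": 1, "x": 4, "y": 0, "z": 0, "roll": 0},
    {"grip": 1, "x": 4, "y": 0, "z": 0, "roll": 0},
    {"grip": 1, "x": 4, "y": 0, "z": 0, "roll": 0},
    {"grip": 1, "x": 4, "y": 0, "z": 0, "roll": 0}
  ]
}}

```text
clock: 14.35
tcp_pos: [0.5701, 0.0269, 0.0271]
orientation: [0.001, 0.66, 0.751, -0.001]
wrist_force: [0.5, -8.7, 2.1]
finger_gap: 0.0001
grip_force: 4.7
```

Request:
{"name": "servo_tool", "arguments": {
  "increments": [
    {"grip": 1, "x": 4, "y": 0, "z": 0, "roll": 0},
    {"grip": 1, "x": 4, "y": 0, "z": 0, "roll": 0},
    {"grip": 1, "x": 4, "y": 0, "z": 0, "roll": 0},
    {"grip": 1, "x": 4, "y": 0, "z": 0, "roll": 0},
    {"grip": 1, "x": 4, "y": 0, "z": 0, "roll": 0}
  ]
}}

```text
clock: 14.77
tcp_pos: [0.5675, 0.0466, 0.0271]
orientation: [0.001, 0.66, 0.751, -0.001]
wrist_force: [2.0, -9.9, 1.2]
finger_gap: -0.0001
grip_force: 4.8
```

Request:
{"name": "servo_tool", "arguments": {
  "increments": [
    {"grip": 1, "x": 4, "y": 0, "z": 0, "roll": 0},
    {"grip": 1, "x": 4, "y": 0, "z": 0, "roll": 0},
    {"grip": 1, "x": 4, "y": 0, "z": 0, "roll": 0},
    {"grip": 1, "x": 4, "y": 0, "z": 0, "roll": 0},
    {"grip": 1, "x": 4, "y": 0, "z": 0, "roll": 0}
  ]
}}

```text
clock: 15.18
tcp_pos: [0.5648, 0.0664, 0.0271]
orientation: [0.001, 0.66, 0.751, -0.001]
wrist_force: [2.5, -10.3, 1.7]
finger_gap: 0.0002
grip_force: 4.9
```

Request:
{"name": "servo_tool", "arguments": {
  "increments": [
    {"grip": 1, "x": 3, "y": 0, "z": 0, "roll": 0},
    {"grip": 1, "x": 3, "y": 0, "z": 0, "roll": 0},
    {"grip": 1, "x": 3, "y": 0, "z": 0, "roll": 0},
    {"grip": 1, "x": 3, "y": 0, "z": 0, "roll": 0}
  ]
}}

```text
clock: 15.52
tcp_pos: [0.5632, 0.0784, 0.0271]
orientation: [0.001, 0.66, 0.751, -0.001]
wrist_force: [0.7, -5.7, 0.5]
finger_gap: 0.0003
grip_force: 2.4
```

Request:
{"name": "servo_tool", "arguments": {
  "increments": [
    {"grip": 1, "x": 3, "y": 0, "z": 0, "roll": 0},
    {"grip": 1, "x": 3, "y": 0, "z": 0, "roll": 0},
    {"grip": 1, "x": 2, "y": 0, "z": 0, "roll": 0},
    {"grip": 1, "x": 0, "y": 0, "z": 0, "roll": 0},
    {"grip": 1, "x": 0, "y": 0, "z": 0, "roll": 0}
  ]
}}

```text
clock: 15.93
tcp_pos: [0.5618, 0.0879, 0.027]
orientation: [-0.0, 0.66, 0.751, 0.0]
wrist_force: [0.8, -3.2, 2.2]
finger_gap: -0.0002
grip_force: 1.6
```

Run:
```python
from h import *
b=snap('scene','scene8.png'); a=snap('top','top8.png')
cv2.imwrite('pics/c8.png',cv2.convertScaleAbs(np.hstack([cv2.resize(b[240:345,355:470],(460,420),interpolation=cv2.INTER_CUBIC),cv2.resize(a[165:235,175:260],(340,280),interpolation=cv2.INTER_CUBIC).copy()[np.r_[0:280,[279]*140]]]),alpha=1.6))
s=env.get_state(); print(s['clock'],s['tcp_pos'],s['wrist_force'])
```

```text
16.0333 [0.56179186 0.08787564 0.02686117] [ 0.88914747 -2.28554994  1.92333142]
```

View pics/c8.png

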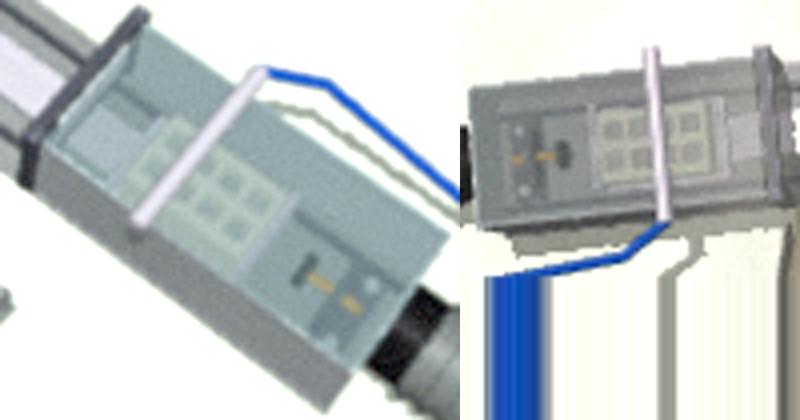

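The carrier is inside with the mould seated (top crop (655,140)). Its nose is at crop x 590 and the foot at 571, roughly 10–20 mm to go. The force drop suggests the flap has fallen behind it. Now feeling for the foot.

Request:
{"name": "servo_tool", "arguments": {
  "increments": [
    {"grip": 1, "x": 1.5, "y": 0, "z": 0, "roll": 0},
    {"grip": 1, "x": 1.5, "y": 0, "z": 0, "roll": 0},
    {"grip": 1, "x": 1.5, "y": 0, "z": 0, "roll": 0},
    {"grip": 1, "x": 1.5, "y": 0, "z": 0, "roll": 0}
  ]
}}

```text
clock: 16.37
tcp_pos: [0.5615, 0.0929, 0.0269]
orientation: [0.0, 0.66, 0.751, -0.0]
wrist_force: [0.6, -5.7, 3.1]
finger_gap: -0.0
grip_force: 2.8
```

Run:
```python
from h import *
T=np.array([-.129,.9917]);c=np.array([554.2,154])
def al(n,u,v,z): p=onz(n,u,v,z)[:2]*1000; return ((p-c)@T).round(1),((p-c)@[.9917,.129]).round(1)
gs=lambda x,y:(355+(x+.5)/4-.5,240+(y+.5)/4-.5); gt=lambda x,y:(175+(x-460+.5)/4-.5,165+(y+.5)/4-.5)
print(al('top',*gt(588,105),.052),al('top',*gt(594,185),.052),'foot',al('top',*gt(571,155),.043))
print(al('scene',*gs(240,285),.052),al('scene',*gs(301,200),.052),'foot',al('scene',*gs(296,270),.043))
```

```text
(np.float64(248.7), np.float64(39.5)) (np.float64(249.2), np.float64(-31.2)) foot (np.float64(269.6), np.float64(-1.5))
(np.float64(254.1), np.float64(49.3)) (np.float64(252.1), np.float64(-29.1)) foot (np.float64(276.6), np.float64(12.0))
```

Request:
{"name": "servo_tool", "arguments": {
  "increments": [
    {"grip": 1, "x": 2, "y": 0, "z": 0, "roll": 0},
    {"grip": 1, "x": 2, "y": 0, "z": 0, "roll": 0},
    {"grip": 1, "x": 1.5, "y": 0, "z": 0, "roll": 0},
    {"grip": 1, "x": 1.5, "y": 0, "z": 0, "roll": 0},
    {"grip": 1, "x": 1, "y": 0, "z": 0, "roll": 0}
  ]
}}

```text
clock: 16.78
tcp_pos: [0.5604, 0.1009, 0.0269]
orientation: [0.0, 0.66, 0.751, -0.0]
wrist_force: [0.4, -5.6, 2.2]
finger_gap: 0.0001
grip_force: 2.8
```

Request:
{"name": "servo_tool", "arguments": {
  "increments": [
    {"grip": 1, "x": 0.6, "y": 0, "z": 0, "roll": 0},
    {"grip": 1, "x": 0.6, "y": 0, "z": 0, "roll": 0},
    {"grip": 1, "x": 0.6, "y": 0, "z": 0, "roll": 0}
  ]
}}

```text
clock: 17.03
tcp_pos: [0.5602, 0.1026, 0.0269]
orientation: [0.0, 0.66, 0.751, -0.0]
wrist_force: [0.5, -4.9, 2.1]
finger_gap: 0.0002
grip_force: 2.8
```

Request:
{"name": "servo_tool", "arguments": {
  "increments": [
    {"grip": 1, "x": 0.7, "y": 0, "z": 0, "roll": 0},
    {"grip": 1, "x": 0.7, "y": 0, "z": 0, "roll": 0},
    {"grip": 1, "x": 0.7, "y": 0, "z": 0, "roll": 0}
  ]
}}

```text
clock: 17.28
tcp_pos: [0.5599, 0.1047, 0.0269]
orientation: [0.0, 0.66, 0.751, -0.0]
wrist_force: [0.2, -5.0, 3.4]
finger_gap: 0.0001
grip_force: 2.8
```

Request:
{"name": "servo_tool", "arguments": {
  "increments": [
    {"grip": 1, "x": 0.7, "y": 0, "z": 0, "roll": 0},
    {"grip": 1, "x": 0.7, "y": 0, "z": 0, "roll": 0},
    {"grip": 1, "x": 0.6, "y": 0, "z": 0, "roll": 0}
  ]
}}

```text
clock: 17.53
tcp_pos: [0.5596, 0.1067, 0.0269]
orientation: [0.0, 0.66, 0.751, -0.0]
wrist_force: [1.2, -5.4, 1.4]
finger_gap: -0.0001
grip_force: 2.8
```

Request:
{"name": "servo_tool", "arguments": {
  "increments": [
    {"grip": 1, "x": 0.6, "y": 0, "z": 0, "roll": 0},
    {"grip": 1, "x": 0.5, "y": 0, "z": 0, "roll": 0},
    {"grip": 1, "x": 0.5, "y": 0, "z": 0, "roll": 0}
  ]
}}

```text
clock: 17.78
tcp_pos: [0.5594, 0.1083, 0.0269]
orientation: [0.0, 0.66, 0.751, -0.0]
wrist_force: [0.4, -5.9, 2.1]
finger_gap: -0.0004
grip_force: 2.8
```

Request:
{"name": "servo_tool", "arguments": {
  "increments": [
    {"grip": 1, "x": 0.5, "y": 0, "z": 0, "roll": 0},
    {"grip": 1, "x": 0.5, "y": 0, "z": 0, "roll": 0},
    {"grip": 1, "x": 0.5, "y": 0, "z": 0, "roll": 0}
  ]
}}

```text
clock: 18.03
tcp_pos: [0.5592, 0.1097, 0.0269]
orientation: [0.0, 0.66, 0.751, -0.0]
wrist_force: [0.6, -5.4, 2.1]
finger_gap: 0.0003
grip_force: 2.8
```

Request:
{"name": "servo_tool", "arguments": {
  "increments": [
    {"grip": 1, "x": 0.5, "y": 0, "z": 0, "roll": 0},
    {"grip": 1, "x": 0.5, "y": 0, "z": 0, "roll": 0},
    {"grip": 1, "x": 0.5, "y": 0, "z": 0, "roll": 0}
  ]
}}

```text
clock: 18.28
tcp_pos: [0.559, 0.1112, 0.0269]
orientation: [0.0, 0.66, 0.751, -0.0]
wrist_force: [1.6, -5.0, 1.9]
finger_gap: -0.0001
grip_force: 2.8
```

Request:
{"name": "servo_tool", "arguments": {
  "increments": [
    {"grip": 1, "x": 0.5, "y": 0, "z": 0, "roll": 0},
    {"grip": 1, "x": 0.5, "y": 0, "z": 0, "roll": 0},
    {"grip": 1, "x": 0.5, "y": 0, "z": 0, "roll": 0}
  ]
}}

```text
clock: 18.53
tcp_pos: [0.5588, 0.1127, 0.0269]
orientation: [0.0, 0.66, 0.751, -0.0]
wrist_force: [0.2, -5.7, 2.3]
finger_gap: -0.0001
grip_force: 2.8
```

Request:
{"name": "servo_tool", "arguments": {
  "increments": [
    {"grip": 1, "x": 0.5, "y": 0, "z": 0, "roll": 0},
    {"grip": 1, "x": 0.5, "y": 0, "z": 0, "roll": 0},
    {"grip": 1, "x": 0.5, "y": 0, "z": 0, "roll": 0}
  ]
}}

```text
clock: 18.78
tcp_pos: [0.5587, 0.1138, 0.0269]
orientation: [0.001, 0.66, 0.751, -0.001]
wrist_force: [1.0, -7.4, 3.0]
finger_gap: -0.0001
grip_force: 4.0
```

Contact: the force is rising and the tool is lagging.

Request:
{"name": "servo_tool", "arguments": {
  "increments": [
    {"grip": 1, "x": 0.4, "y": 0, "z": 0, "roll": 0},
    {"grip": 1, "x": 0.4, "y": 0, "z": 0, "roll": 0}
  ]
}}

```text
clock: 18.95
tcp_pos: [0.5587, 0.114, 0.0269]
orientation: [0.001, 0.66, 0.751, -0.001]
wrist_force: [1.1, -9.3, 1.9]
finger_gap: 0.0
grip_force: 5.0
```

Request:
{"name": "servo_tool", "arguments": {
  "increments": [
    {"grip": 1, "x": 0.5, "y": 0, "z": 0, "roll": 0},
    {"grip": 1, "x": 0.5, "y": 0, "z": 0, "roll": 0},
    {"grip": 1, "x": 0.5, "y": 0, "z": 0, "roll": 0},
    {"grip": 1, "x": 0, "y": 0, "z": 0, "roll": 0}
  ]
}}

```text
clock: 19.28
tcp_pos: [0.5587, 0.1143, 0.0269]
orientation: [0.002, 0.661, 0.751, -0.002]
wrist_force: [1.6, -13.1, 1.8]
finger_gap: -0.0
grip_force: 6.5
```

Request:
{"name": "servo_tool", "arguments": {
  "increments": [
    {"grip": 1, "x": 0.5, "y": 0, "z": 0, "roll": 0},
    {"grip": 1, "x": 0.4, "y": 0, "z": 0, "roll": 0},
    {"grip": 1, "x": 0, "y": 0, "z": 0, "roll": 0},
    {"grip": 1, "x": 0, "y": 0, "z": 0, "roll": 0},
    {"grip": 1, "x": 0, "y": 0, "z": 0, "roll": 0}
  ]
}}

```text
clock: 19.7
tcp_pos: [0.5587, 0.1145, 0.0269]
orientation: [0.002, 0.661, 0.75, -0.002]
wrist_force: [1.0, -15.9, 1.7]
finger_gap: -0.0001
grip_force: 7.6
```

Request:
{"name": "servo_tool", "arguments": {
  "increments": [
    {"grip": 1, "x": 0, "y": 0, "z": 0, "roll": 0},
    {"grip": 1, "x": 0, "y": 0, "z": 0, "roll": 0},
    {"grip": 1, "x": 0, "y": 0, "z": 0, "roll": 0},
    {"grip": 1, "x": 0, "y": 0, "z": 0, "roll": 0},
    {"grip": 1, "x": 0, "y": 0, "z": 0, "roll": 0}
  ]
}}

```text
clock: 20.12
tcp_pos: [0.5587, 0.1144, 0.027]
orientation: [0.002, 0.661, 0.75, -0.002]
wrist_force: [1.4, -15.4, 1.4]
finger_gap: -0.0001
grip_force: 7.6
```

It held about 15.5 N for 0.8 s. Back off and rise clear.

Request:
{"name": "servo_tool", "arguments": {
  "increments": [
    {"grip": 1, "x": -2, "y": 0, "z": 0, "roll": 0},
    {"grip": 1, "x": -3, "y": 0, "z": 0, "roll": 0},
    {"grip": 1, "x": -6, "y": 0, "z": 0, "roll": 0},
    {"grip": 1, "x": -12, "y": 0, "z": 0, "roll": 0},
    {"grip": 1, "x": -12, "y": 0, "z": 0, "roll": 0}
  ]
}}

```text
clock: 20.53
tcp_pos: [0.5623, 0.083, 0.0265]
orientation: [-0.001, 0.659, 0.752, -0.0]
wrist_force: [-0.5, 0.3, -0.2]
finger_gap: -0.0
grip_force: 0.0
```

Request:
{"name": "servo_tool", "arguments": {
  "increments": [
    {"grip": 1, "x": -10, "y": 0, "z": 0, "roll": 0},
    {"grip": 1, "x": -5, "y": 0, "z": -25, "roll": 0},
    {"grip": 1, "x": -10, "y": 0, "z": -40, "roll": 0},
    {"grip": 1, "x": -30, "y": 0, "z": -40, "roll": 0},
    {"grip": 1, "x": -40, "y": 0, "z": -10, "roll": 0}
  ]
}}

```text
clock: 20.95
tcp_pos: [0.5767, -0.0056, 0.1407]
orientation: [0.003, 0.659, 0.753, 0.003]
wrist_force: [2.5, -0.1, 0.1]
finger_gap: 0.0001
grip_force: 0.0
```

Request:
{"name": "servo_tool", "arguments": {
  "increments": [
    {"grip": 1, "x": -40, "y": 0, "z": 0, "roll": 0},
    {"grip": 1, "x": -40, "y": 0, "z": 0, "roll": 0},
    {"grip": 1, "x": 0, "y": 0, "z": 0, "roll": 0},
    {"grip": 1, "x": 0, "y": 0, "z": 0, "roll": 0},
    {"grip": 1, "x": 0, "y": 0, "z": 0, "roll": 0}
  ]
}}

```text
clock: 21.37
tcp_pos: [0.5841, -0.086, 0.1348]
orientation: [-0.001, 0.661, 0.751, 0.0]
wrist_force: [-0.5, -0.5, -0.8]
finger_gap: -0.0001
grip_force: 0.0
```

Run:
```python
from h import *
b=snap('scene','scene9.png')
cv2.imwrite('pics/c9.png',cv2.convertScaleAbs(cv2.resize(b[205:345,290:470],(771,600),interpolation=cv2.INTER_CUBIC),alpha=1.5))
s=env.get_state(); print(s['clock'],s['tcp_pos'],s['wrist_force'])
```

```text
21.4167 [ 0.58404837 -0.08514775  0.13480439] [ 0.08502506  0.74295602 -0.13277327]
```

View pics/c9.png

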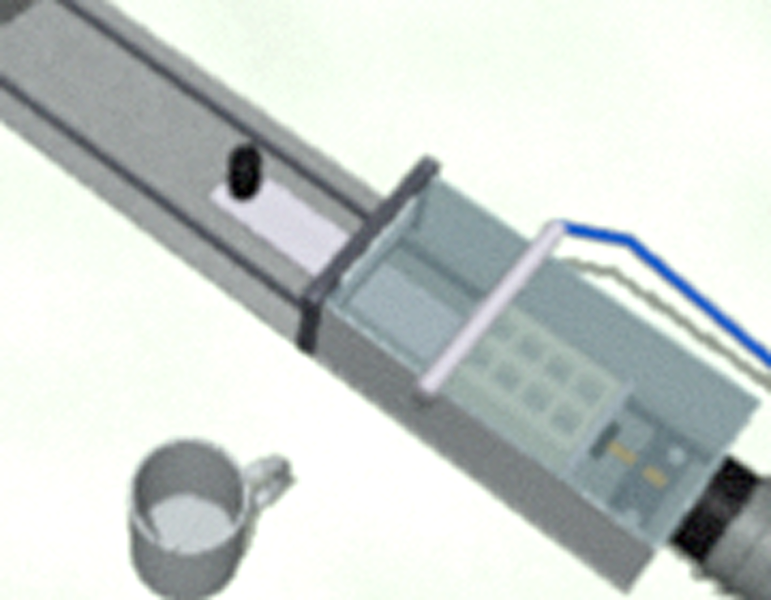

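The loaded carrier stands with its nose at the foot, (600,440), and its knob outside at (245,172). The lane behind the mould is clear, so the flap has dropped, and nothing else has been touched. Handing in.

```bash
python3 -c "
from workcell import env; print(env.hand_in())"
```

```text
the job is handed in; nothing more can be done
None
```

I set the mould in the carrier, pushed the carrier home against the rubber foot and pressed it at about 15.5 N for 0.8 s, then withdrew the arm and handed in at 21.4 s; the flap being shut is judged from the drop in push force and the last picture, and the hand-in gave no verdict.

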